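# Burnish the curved edge of a blade blank

### The arm

A 7-joint arm with a two-finger parallel gripper is mounted at the origin on the work surface. World frame = base frame: x ahead of the robot, y to its left, z up, the work surface at z = 0. Lengths are in m, angles in rad, forces in N, time in s.
With the tool pointing down it reaches from about 0.425 to 0.875 m from the base axis. Payload 9.9 kg.
Tool frame: the origin (TCP) lies at the very end of the fingers, on their centre line; the grasp point (between the pads) lies 19 mm behind it (manip.tcp_to_grasp is the distance from the TCP to the grasp point, in m); z points along the fingers, y is the line along which they close (so a half turn about z gives the same grasp; the last joint's range is limited). The gripper opens to 85 mm and grips with 20 to 120 N. Pads are 22 mm wide; open, the fingers measure 114 mm over their backs; the gripper's body (76 mm by 85 mm) begins 54 mm behind the grasp point. The pads swing forward as they close: fully open they stand 13 mm farther back than shut.
Start: joints at [1.209, 0.576, 0.025, 1.437, -0.015, 1.129, -0.057], TCP at [0.185, -0.649, 0.231] pointing down, gripper open.
Joint ranges: [-2.76, 2.76], [-0.34, 2.15], [-1.52, 1.57], [0.19, 2.46], [-1.09, 4.23], [0.17, 1.99], [-2.82, 2.82]. Speed limits (rad/s): [2.22, 2.22, 3.01, 3.01, 3.14, 3.14, 3.14].

### API

Orientations are given as a unit quaternion [x, y, z, w].
In Python, from bench import manip gives the robot as it stands. The module is installed in compiled form; this text tells all that it offers.
- The arm moves only by the shell command python3 -m pendant 'ROWS'. ROWS is JSON, a list of rows, each an object with "travel": the shift along the world's x, y, z in m, a list of three; "angular": the turn, a rotation vector about the world's x, y, z in degrees, a list of three; "jaw": the opening in per cent of the stroke, from 0 (shut) to 100 (fully open). In form: [{"travel": [dx, dy, dz], "angular": [wx, wy, wz], "jaw": jaw}, ...]. A call has 1 to 8 rows; each row is the pose to reach, as a shift and turn from the pose commanded when the call began; what a row does not reach only later rows make up. A row lasts 1/8 s, in which the tool goes at most 62.5 mm and 10.7 degrees, less where a joint would pass 70% of its speed; a pose out of reach is approached as far as the arm can. A call with a gripper value outside its range is refused whole. The fingers move at their own pace and stop on an object; the grip force is fixed at half the most. Time passes only in rows, so rows that repeat a pose let the fingers close. It gives the time, the measured TCP pose, the force, the opening and the grip force at its end, in the units of the state.
- manip.observe(): the state, without advancing time (a new reading comes with each control period).
- manip.read_camera(name): name is "scene" or "top"; returns a dict with "color" (480x640x3 uint8, red, green, blue), "range_z" (480x640 float32, m along the optical axis (not along the pixel's ray), 0 where there is no reading), "mtx" (3x3 intrinsics, pixels), "extrinsics" (4x4, takes a point from camera to world coordinates). Camera axes: x right, y down, z forward; pixel columns grow to the right and rows downward; lengths in m; the calibration is good to about 2 mm. A picture is of the moment at which its call begins.
- manip.close_job(): hands the job in; it is judged then, once.
The state is a dict: "clock": time; "joints": joint angles; "joint_velocities": joint speeds; "tau": joint torques, N m; "position": TCP position; "ee_rot": TCP orientation; "wrist_force": force on the tool from outside, world axes, zero at the start; "wrist_torque": the same for the moment, N m; "finger_gap": finger opening in m; "finger_force": force on a finger pad.
Only numpy, scipy, OpenCV 4.12 (cv2) and the standard library are available. Lean on these libraries where they do the work, as an engineer would, in place of code of your own. Each camera call takes 0.05 s, during which the arm holds its last target. There are 200 camera calls.

### The job

Take the wooden-handled burnishing stylus and put its round steel foot against the robot-side edge of the recurved blade blank at its heel, next to the tang. Run it steadily along the edge round all the curves to the point in one pass, always pressing lightly so the sprung holder gives a little but is never driven near its stop. Then leave the stylus standing upright on the bench, clear of the blade, and leave the plain steel drift where it is.

Things in the scene. Friction and masses are not known exactly. Their poses are not given: they have to be found in the camera images.
- blade: Recurved bare steel blade lying flat, 18 to 24 mm above the bench. Origin at bench height. y runs along it from heel (-100 mm, beside the narrow tang, which goes on to -164) to point (+100); x level, away from the robot; z up. The edge to trace faces -x, a smooth curve through (y, x) mm: (-100,0) (-80,6) (-60,11) (-40,12) (-20,7) (0,-2) (20,-11) (40,-16) (60,-15) (80,-6) (100,14).
- holder: Fixed green-based holder behind the blade; its frame is the blade's at rest. Nothing of blade or holder is over 46 mm high; the bench before the edge is bare. Blade and clamps slide in it along +x only, up to 25 mm to a hard stop; springs take 1.4 N to start, 3.4 N at 10 mm, 5.4 N at 20 mm and return it. Aim to push it in 8 to 10 mm; over 20 is too much.
- stylus_mid (a point): Centre, half-way up and on the axis, of the loose stylus, 116 mm tall, 0.2 to 0.33 kg, standing on the bench: a round steel foot 28 mm across from the bench to 40 mm up (it rubs on the blade), then a round light-wood handle 26 mm across from 46 to 116 mm up. This point is 58 mm above its flat underside; z is its axis.
- drift: Bystander: plain dark steel cylinder, 30 mm across and 75 mm tall, no handle, standing loose. Origin at the centre of its underside. (An amber jar, 56 mm across, 70 mm tall, also stands about.)
There are look-alikes about, which are no part of the job. What is shaped like the part that bears stylus_mid but green, pink or yellow is not meant.

How it is judged:
By the outcome, as a careful person would: the job done as asked, in the order asked, and still so for the second after the job is handed in, with the robot touching nothing.
It also fails if it takes over 51 s, if anything falls off the work surface, if the arm or the gripper's body presses on something with over 40 N, if the wrist force passes 120 N, or if a joint passes its speed limit or range.

## Working session

There is one attempt and no reset: what is moved stays moved. The work goes in short steps, Python scripts to look and compute and a shell command to move; the robot and the scene stay as the last step left them, time stands still between calls to the robot, and variables do not carry over. Pictures are saved under pics/ and viewed, at most 10 in all, crops included, and the job is handed in when it is done.

```bash
mkdir -p pics
python3 - <<'E'
from bench import manip
import cv2,pickle
d={}
for n in("scene","top"):
    d[n]=manip.read_camera(n); cv2.imwrite(f"pics/{n}0.png",d[n]["color"][...,::-1])
    print(n,d[n]["mtx"].round(1).tolist(),d[n]["extrinsics"].round(3).tolist())
pickle.dump(d,open("d0.pkl","wb"))
s=manip.observe();print(s["clock"],s["position"],s["ee_rot"],s["finger_gap"],s["wrist_force"],manip.tcp_to_grasp)
E
```

```text
scene [[564.7, 0.0, 311.0], [0.0, 564.7, 236.7], [0.0, 0.0, 1.0]] [[-0.712, 0.514, -0.479, 0.983], [0.702, 0.511, -0.496, 0.507], [-0.01, -0.689, -0.724, 0.888], [0.0, 0.0, 0.0, 1.0]]
top [[464.3, 0.0, 310.9], [0.0, 464.3, 241.7], [0.0, 0.0, 1.0]] [[0.017, -0.987, 0.158, 0.278], [-1.0, -0.014, 0.015, -0.052], [-0.013, -0.158, -0.987, 0.992], [0.0, 0.0, 0.0, 1.0]]
0.1 [ 0.18500249 -0.64872294  0.2305151 ] [ 9.90366156e-01  1.38471292e-01 -1.43014960e-04 -7.46887027e-04] 0.08547564668360534 [-0.26550877  0.27437586  0.18541622] 0.0187
```

View pics/top0.png

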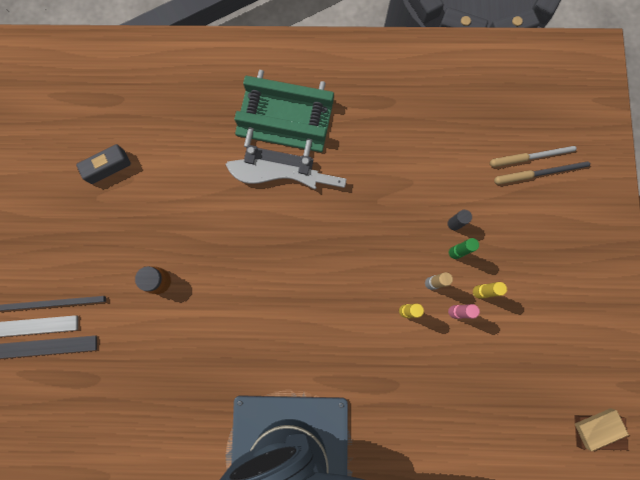

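View pics/scene0.png

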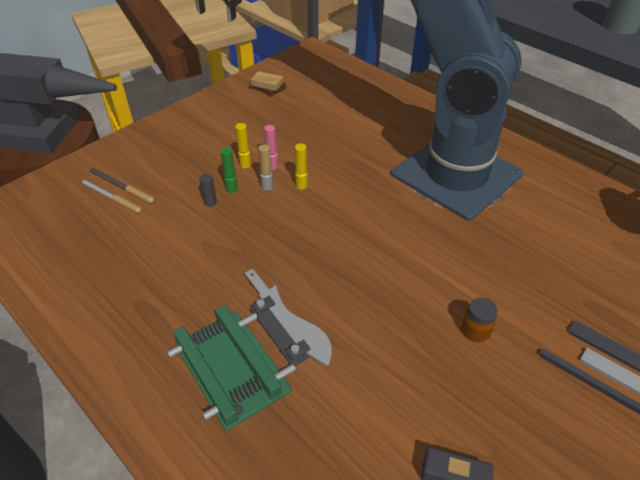

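The top view shows the stylus with its tan handle top at about (443,280) and the dark drift at (460,220). The blade runs from its point at (228,168) to the tang end at (345,183), with the green holder behind it. The robot side is down in the image. The scene view shows the same layout: stylus at (265,165), drift at (208,190), blade point at (328,360), tang end at (250,273).

```bash
cat > h.py <<'E'
import numpy as np,cv2
def ray(c,uv,z):
    uv=np.atleast_2d(uv).astype(float);K=c["mtx"];E=c["extrinsics"]
    d=np.c_[(uv-[K[0,2],K[1,2]])/[K[0,0],K[1,1]],np.ones(len(uv))]@E[:3,:3].T
    o=E[:3,3];return o+d*((z-o[2])/d[:,2])[:,None]
def cloud(c):
    v,u=np.mgrid[:480,:640];K=c["mtx"];r=c["range_z"]
    P=np.stack([(u-K[0,2])/K[0,0]*r,(v-K[1,2])/K[1,1]*r,r],-1)
    return P@c["extrinsics"][:3,:3].T+c["extrinsics"][:3,3]
E
python3 - <<'E'
import pickle;from h import *
d=pickle.load(open("d0.pkl","rb"))
boxes={"top":{"sty":(420,265,460,295),"drift":(445,205,475,235)},"scene":{"sty":(255,140,276,192),"drift":(198,170,218,208)}}
for n in d:
    c=d[n];P=cloud(c);hsv=cv2.cvtColor(c["color"],cv2.COLOR_RGB2HSV)
    for k,(a,b,e,f) in boxes[n].items():
        q=P[b:f,a:e].reshape(-1,3);hh=hsv[b:f,a:e].reshape(-1,3)
        m=q[:,2]>.03; 
        t=q[q[:,2]>q[:,2].max()-.006]
        print(n,k,q[:,2].max().round(3),"top mean",t.mean(0).round(4),"ext",t.min(0).round(4),t.max(0).round(4),len(t))
# blade mask
    P2=P; r={"top":(215,145,355,200),"scene":(235,260,340,370)}[n]
    m=np.zeros((480,640),np.uint8);s=np.s_[r[1]:r[3],r[0]:r[2]]
    m[s]=((hsv[s][...,1]<60)&(hsv[s][...,2]>95)).astype(np.uint8)*255
    ct=max(cv2.findContours(m,cv2.RETR_EXTERNAL,cv2.CHAIN_APPROX_NONE)[0],key=cv2.contourArea)[:,0]
    W=ray(c,ct,.024)
    print(n,"n",len(ct),"z",np.median(P[ct[:,1],ct[:,0],2]).round(4))
    np.save(f"bl_{n}.npy",W)
    for lab,i in(("ymax",W[:,1].argmax()),("ymin",W[:,1].argmin()),("xmin",W[:,0].argmin())):print(lab,ct[i],W[i].round(4))
    cv2.imwrite(f"pics/m_{n}.png",cv2.resize(cv2.hconcat([cv2.cvtColor(m[s],cv2.COLOR_GRAY2BGR),c["color"][s][...,::-1]]),None,fx=2.7,fy=2.7,interpolation=0))
E
```

```text
scene sty 0.888 top mean [0.9827 0.5075 0.8882] ext [0.9827 0.5075 0.8882] [0.9827 0.5075 0.8882] 2
scene drift 0.888 top mean [0.9827 0.5075 0.8882] ext [0.9827 0.5075 0.8882] [0.9827 0.5075 0.8882] 4
scene n 275 z 0.0228
ymax [328 364] [0.6051 0.1543 0.024 ]
ymin [245 272] [ 0.5726 -0.1084  0.024 ]
xmin [275 285] [ 0.5525 -0.0413  0.024 ]
top sty 0.992 top mean [ 0.2782 -0.0516  0.9917] ext [ 0.2782 -0.0516  0.9917] [ 0.2782 -0.0516  0.9917] 4
top drift 0.992 top mean [ 0.2782 -0.0516  0.9917] ext [ 0.2782 -0.0516  0.9917] [ 0.2782 -0.0516  0.9917] 6
top n 274 z 0.0235
ymax [226 163] [0.6039 0.1509 0.024 ]
ymin [345 184] [ 0.56  -0.108  0.024]
xmin [313 188] [ 0.5502 -0.0393  0.024 ]
```

View pics/m_top.png

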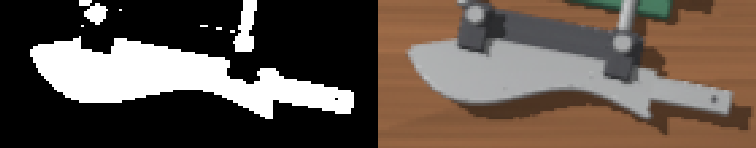

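The mask isolates the blade cleanly: heel corner at top pixel (313,188), point at (226,163), tang end at (345,184). Both views agree within about 3 mm.

```bash
cat > fit.py <<'E'
from h import *
from scipy.interpolate import CubicSpline
from scipy.optimize import least_squares
Y=np.arange(-100,101,20)/1e3
X=np.array([0,6,11,12,7,-2,-11,-16,-15,-6,14])/1e3
f=CubicSpline(Y,X)
def to_b(W,p):
    c,s=np.cos(p[2]),np.sin(p[2]);d=W[:,:2]-p[:2];return d@np.array([[c,-s],[s,c]])
E
python3 - <<'E'
import pickle;from fit import *
d=pickle.load(open("d0.pkl","rb"))
boxes={"top":{"sty":(420,265,460,295),"drift":(445,205,475,235)},"scene":{"sty":(255,140,276,192),"drift":(198,170,218,208)}}
for n in d:
    c=d[n];P=cloud(c)
    for k,(a,b,e,f_) in boxes[n].items():
        q=P[b:f_,a:e][c["range_z"][b:f_,a:e]>0]
        h=.116 if k=="sty" else .075
        t=q[abs(q[:,2]-h)<.004]
        print(n,k,"top ctr",((t.min(0)+t.max(0))/2).round(4),"mean",t.mean(0).round(4),"size",np.ptp(t,0).round(4),len(t))
    W=np.load(f"bl_{n}.npy")
    p=np.array([.575,.055,np.arctan2(.190,.054)-np.arctan2(.2,.014)])
    for it in range(6):
        B=to_b(W,p);g=abs(B[:,0]-f(B[:,1]))<(.012 if it<2 else .005)
        g&=(abs(B[:,1])<.097)
        r=lambda p:np.r_[(lambda B:(B[:,0]-f(B[:,1]))/np.sqrt(1+f(B[:,1],1)**2))(to_b(W[g],p))]
        p=least_squares(r,p,loss="soft_l1",f_scale=.001).x
    B=to_b(W,p)
    print(n,"origin",p[:2].round(4),"yaw deg",np.degrees(p[2]).round(2),"n",g.sum(),"rms mm",(r(p).std()*1e3).round(2),"y range",B[:,1].min().round(4),B[:,1].max().round(4))
E
```

```text
scene sty top ctr [ 0.3526 -0.2908  0.1156] mean [ 0.353  -0.291   0.1154] size [0.0251 0.0281 0.0067] 70
scene drift top ctr [ 0.4815 -0.3429  0.0745] mean [ 0.4825 -0.3432  0.0744] size [0.0299 0.0302 0.0068] 97
scene origin [0.5714 0.0582] yaw deg -10.96 n 89 rms mm 0.5 y range -0.1635 0.1007
top sty top ctr [ 0.3521 -0.291   0.1161] mean [ 0.3519 -0.291   0.1161] size [0.0247 0.0248 0.0071] 141
top drift top ctr [ 0.4819 -0.3443  0.075 ] mean [ 0.4812 -0.3436  0.0753] size [0.0298 0.029  0.0079] 172
top origin [0.5695 0.0576] yaw deg -11.3 n 89 rms mm 0.63 y range -0.1642 0.0982
```

```bash
python3 -m pendant '[{"travel":[0.021,0.045,0],"angular":[0,0,8],"jaw":62},{"travel":[0.042,0.09,0],"angular":[0,0,16],"jaw":62},{"travel":[0.063,0.134,0],"angular":[0,0,24],"jaw":62},{"travel":[0.084,0.179,0],"angular":[0,0,32],"jaw":62},{"travel":[0.104,0.224,0],"angular":[0,0,40],"jaw":62},{"travel":[0.125,0.269,0],"angular":[0,0,48],"jaw":62},{"travel":[0.146,0.313,0],"angular":[0,0,56],"jaw":62},{"travel":[0.167,0.358,0],"angular":[0,0,63],"jaw":62}]'
```

```text
clock: 1.1
position: [0.3525, -0.2896, 0.2312]
ee_rot: [0.771, 0.637, -0.0, -0.0]
wrist_force: [0.6, -0.5, -0.2]
finger_gap: 0.053
finger_force: 0.0
```

```bash
python3 -m pendant '[{"travel":[0,-0.0005,-0.04],"angular":[0,0,0],"jaw":62},{"travel":[0,-0.0005,-0.08],"angular":[0,0,0],"jaw":62},{"travel":[0,-0.0005,-0.12],"angular":[0,0,0],"jaw":62},{"travel":[0,-0.0005,-0.155],"angular":[0,0,0],"jaw":62},{"travel":[0,-0.0005,-0.17],"angular":[0,0,0],"jaw":62},{"travel":[0,-0.0005,-0.17],"angular":[0,0,0],"jaw":62},{"travel":[0,-0.0005,-0.17],"angular":[0,0,0],"jaw":10},{"travel":[0,-0.0005,-0.17],"angular":[0,0,0],"jaw":10}]' && python3 -m pendant '[{"travel":[0,0,0],"angular":[0,0,0],"jaw":10},{"travel":[0,0,0],"angular":[0,0,0],"jaw":10},{"travel":[0,0,0],"angular":[0,0,0],"jaw":10},{"travel":[0,0,0],"angular":[0,0,0],"jaw":10}]'
```

```text
clock: 2.1
position: [0.3525, -0.292, 0.0622]
ee_rot: [0.772, 0.635, 0.0, 0.001]
wrist_force: [0.6, 0.8, 1.9]
finger_gap: 0.0246
finger_force: 58.6
clock: 2.6
position: [0.3526, -0.292, 0.0622]
ee_rot: [0.772, 0.635, 0.0, 0.001]
wrist_force: [-0.2, 0.3, 6.9]
finger_gap: 0.0249
finger_force: 58.8
```

```bash
python3 -m pendant '[{"travel":[0,0,0.01],"angular":[0,0,0],"jaw":10},{"travel":[0,0,0.03],"angular":[0,0,0],"jaw":10},{"travel":[0.01,0.015,0.05],"angular":[0,0,0],"jaw":10},{"travel":[0.03,0.05,0.05],"angular":[0,0,0],"jaw":10},{"travel":[0.05,0.09,0.05],"angular":[0,0,0],"jaw":10},{"travel":[0.07,0.13,0.05],"angular":[0,0,0],"jaw":10},{"travel":[0.09,0.17,0.05],"angular":[0,0,0],"jaw":10},{"travel":[0.11,0.21,0.05],"angular":[0,0,0],"jaw":10}]'
cat > path.py <<'E'
from fit import *
p=np.array([.5708,.058,np.radians(-11.1)]); R=.014
def centre(y,d):   # contact at blade y, pushed d -> stylus centre in world
    s=f(y,1);n=np.array([-1,s])/np.hypot(1,s)
    b=np.array([f(y)+d,y])+R*n;c,q=np.cos(p[2]),np.sin(p[2])
    return p[:2]+[c*b[0]-q*b[1],q*b[0]+c*b[1]]
E
python3 - <<'E'
from path import *;from bench import manip;import cv2
for n in("scene","top"):
    c=manip.read_camera(n);cv2.imwrite(f"pics/{n}1.png",c["color"][...,::-1])
    import pickle;pickle.dump(c,open(n+"1.pkl","wb"))
print(manip.observe()["position"],manip.observe()["wrist_force"])
for y in np.linspace(-.1,.1,21):print(round(y,3),centre(y,.009).round(4),np.degrees(np.arctan(f(y,1))).round(0))
E
```

```text
clock: 3.6
position: [0.4625, -0.0804, 0.1119]
ee_rot: [0.772, 0.635, 0.0, 0.0]
wrist_force: [0.7, -1.4, -2.5]
finger_gap: 0.0247
finger_force: 59.2
[ 0.46473555 -0.07641354  0.11216873] [-0.02296815 -0.07132579 -3.55791345]
-0.1 [ 0.5478 -0.0356] 15.0
-0.09 [ 0.5528 -0.026 ] 17.0
-0.08 [ 0.5577 -0.0169] 17.0
-0.07 [ 0.5622 -0.0081] 14.0
-0.06 [5.658e-01 3.000e-04] 10.0
-0.05 [0.5684 0.0083] 3.0
-0.04 [0.5698 0.016 ] -6.0
-0.03 [0.5699 0.0241] -14.0
-0.02 [0.5688 0.033 ] -21.0
-0.01 [0.5668 0.0426] -25.0
0.0 [0.5641 0.0531] -26.0
0.01 [0.5613 0.0641] -25.0
0.02 [0.5589 0.0757] -21.0
0.03 [0.5575 0.0877] -14.0
0.04 [0.5577 0.0997] -6.0
0.05 [0.5596 0.1118] 3.0
0.06 [0.5637 0.1237] 13.0
0.07 [0.5702 0.1352] 24.0
0.08 [0.5794 0.146 ] 35.0
0.09 [0.5915 0.1557] 45.0
0.1 [0.6065 0.1643] 53.0
```

View pics/scene1.png

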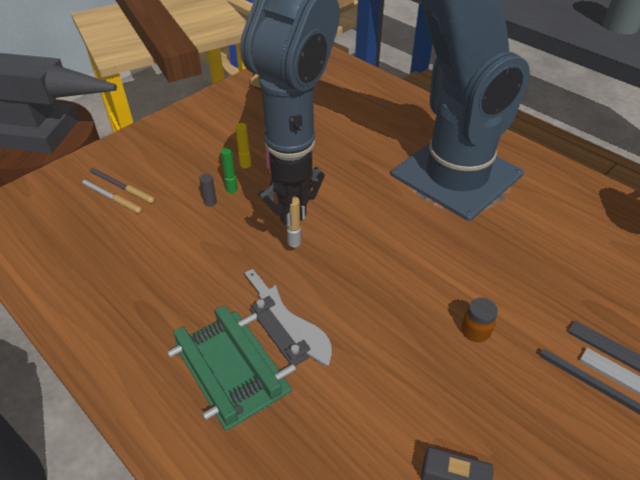

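The stylus is held upright in the gripper, foot at (293,238), and nothing else has been disturbed. Next I move to 12 mm in front of the heel, with the foot 4 mm above the bench.

```bash
python3 -m pendant '[{"travel":[0.015,0.012,0],"angular":[0,0,0],"jaw":10},{"travel":[0.035,0.027,-0.01],"angular":[0,0,0],"jaw":10},{"travel":[0.05,0.037,-0.02],"angular":[0,0,0],"jaw":10},{"travel":[0.06,0.044,-0.03],"angular":[0,0,0],"jaw":10},{"travel":[0.065,0.048,-0.04],"angular":[0,0,0],"jaw":10},{"travel":[0.065,0.048,-0.046],"angular":[0,0,0],"jaw":10},{"travel":[0.065,0.048,-0.046],"angular":[0,0,0],"jaw":10},{"travel":[0.065,0.048,-0.046],"angular":[0,0,0],"jaw":10}]'
python3 - <<'E'
from path import *;from bench import manip;import pickle
for i in range(2):
  for n in("scene","top"):
    c=manip.read_camera(n)
    P=cloud(c);hsv=cv2.cvtColor(c["color"],cv2.COLOR_RGB2HSV)
    q=P[(c["range_z"]>0)&(abs(P[...,0]-.527)<.03)&(abs(P[...,1]+.033)<.03)&(hsv[...,1]<60)]
    q=q[(q[:,0]<.546)]
    for z0,z1 in((.008,.04),):
        t=q[(q[:,2]>z0)&(q[:,2]<z1)]
        if len(t)>8:
            # circle fit, fixed radius
            r=lambda k:np.hypot(*(t[:,:2]-k).T)-.014
            s=least_squares(r,[.527,-.033],loss="soft_l1",f_scale=.001);print(n,"foot",s.x.round(4),len(t),(r(s.x).std()*1e3).round(2),"zmin",np.percentile(q[:,2],[1,99]).round(3))
    if i: pickle.dump(c,open(n+"2.pkl","wb"))
s=manip.observe();print(s["position"],s["wrist_force"],s["wrist_torque"],s["joint_velocities"].round(3))
cv2.imwrite("pics/top2.png",c["color"][130:250,200:360][...,::-1].repeat(4,0).repeat(4,1))
E
```

```text
clock: 4.7
position: [0.5269, -0.0341, 0.0655]
ee_rot: [0.772, 0.635, -0.0, 0.0]
wrist_force: [0.1, -0.6, -3.5]
finger_gap: 0.0247
finger_force: 59.3
scene foot [ 0.5259 -0.0348] 133 1.15 zmin [0.006 0.557]
scene foot [ 0.5258 -0.0349] 132 1.18 zmin [0.006 0.555]
[ 0.52719522 -0.03381087  0.06562521] [ 0.88465921  0.09876419 -3.85484652] [-0.02377065  0.01520327  0.00757209] [-0.001  0.001 -0.001 -0.001  0.001 -0.002 -0.002]
```

View pics/top2.png

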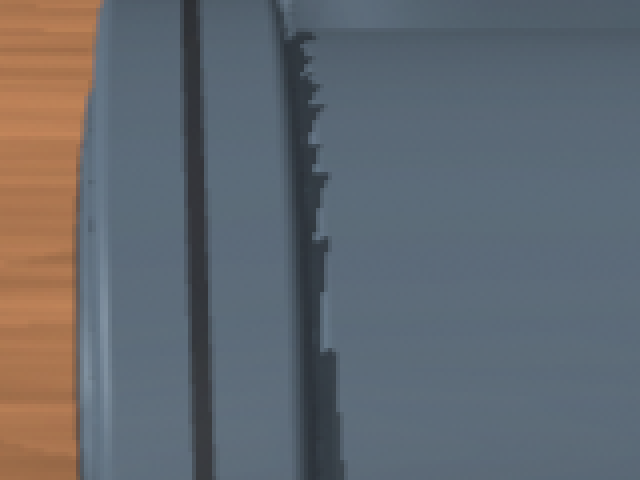

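The top view is blocked by the arm, so I will track with the scene camera, wrist force and TCP readings. Now a gentle approach to contact.

```bash
python3 -m pendant '[{"travel":[0.003,-0.0003,0],"angular":[0,0,0],"jaw":10},{"travel":[0.006,-0.0006,0],"angular":[0,0,0],"jaw":10},{"travel":[0.009,-0.0009,0],"angular":[0,0,0],"jaw":10},{"travel":[0.011,-0.0011,0],"angular":[0,0,0],"jaw":10},{"travel":[0.013,-0.0013,0],"angular":[0,0,0],"jaw":10},{"travel":[0.015,-0.0015,0],"angular":[0,0,0],"jaw":10},{"travel":[0.016,-0.0016,0],"angular":[0,0,0],"jaw":10},{"travel":[0.016,-0.0016,0],"angular":[0,0,0],"jaw":10}]'
cat > look.py <<'E'
import pickle,sys;from path import *;from bench import manip
def con(c):
    hsv=cv2.cvtColor(c["color"],cv2.COLOR_RGB2HSV);P=cloud(c)
    m=((hsv[...,1]<60)&(hsv[...,2]>95)&(abs(P[...,2]-.023)<.008)&(c["range_z"]>0))
    z=np.zeros_like(m);z[255:385,230:345]=m[255:385,230:345]
    return z.astype(np.uint8)*255
F=[]
for i in range(2):
    c=manip.read_camera("scene");s=manip.observe();F.append(s["wrist_force"])
c0=pickle.load(open("d0.pkl","rb"))["scene"]
a=ray(c0,np.argwhere(con(c0)>0)[:,::-1],.024);b=ray(c,np.argwhere(con(c)>0)[:,::-1],.024)
a,b=to_b(a,p),to_b(b,p)
# far-end landmarks: x-extents of the strip masks at several blade y
out=[]
for y in np.arange(-.15,.09,.01):
    u,v=a[abs(a[:,1]-y)<.006],b[abs(b[:,1]-y)<.006]
    if len(u)>4 and len(v)>4: out.append((round(y*1e3),round((v[:,0].min()-u[:,0].min())*1e3,1),round((v[:,0].max()-u[:,0].max())*1e3,1)))
print("y, shift edge, shift back (mm)",out)
fw=np.mean(F,0);bx=np.array([np.cos(p[2]),np.sin(p[2])]);by=np.array([-bx[1],bx[0]])
print("clock",s["clock"],"TCP",s["position"].round(4),"F",fw.round(2),"Fbx",(fw[:2]@bx).round(2),"Fby",(fw[:2]@by).round(2))
ctr=s["position"][None]+[-.0005,-.0005,0];cb=to_b(ctr,p)[0];print("centre blade mm",(cb*1e3).round(1))
yy=np.linspace(-.1,.1,2001);dd=[cb[0]+np.sqrt(max(R*R-(y-cb[1])**2,0))-f(y) if abs(y-cb[1])<R else -9 for y in yy]
i=int(np.argmax(dd));print("pred contact y",yy[i].round(4)*1e3,"push mm",round(dd[i]*1e3,1))
cv2.imwrite(f"pics/look{s['clock']:.1f}.png",c["color"][200:420,180:400][...,::-1].repeat(2,0).repeat(2,1))
E
python3 look.py
```

```text
clock: 5.9
position: [0.5429, -0.0353, 0.0652]
ee_rot: [0.772, 0.635, -0.0, -0.0]
wrist_force: [-2.1, -0.5, -3.8]
finger_gap: 0.0245
finger_force: 59.3
y, shift edge, shift back (mm) [(-150, np.float64(4.1), np.float64(4.5)), (-140, np.float64(4.6), np.float64(4.5)), (-130, np.float64(4.5), np.float64(4.5)), (-120, np.float64(4.5), np.float64(4.5)), (-110, np.float64(4.1), np.float64(4.4)), (-100, np.float64(-0.3), np.float64(4.4)), (-90, np.float64(-21.7), np.float64(4.3)), (-80, np.float64(-22.2), np.float64(5.5)), (-70, np.float64(4.4), np.float64(0.0)), (-60, np.float64(4.4), np.float64(0.1)), (-50, np.float64(4.4), np.float64(8.3)), (-40, np.float64(4.3), np.float64(4.7)), (-30, np.float64(4.3), np.float64(4.6)), (-20, np.float64(4.3), np.float64(4.6)), (-10, np.float64(4.0), np.float64(4.2)), (0, np.float64(4.3), np.float64(4.9)), (10, np.float64(4.3), np.float64(4.5)), (20, np.float64(4.3), np.float64(4.5)), (30, np.float64(4.2), np.float64(4.1)), (40, np.float64(5.7), np.float64(-1.0)), (50, np.float64(4.9), np.float64(0.7)), (60, np.float64(4.2), np.float64(0.0)), (70, np.float64(4.2), np.float64(0.0)), (80, np.float64(5.3), np.float64(-2.4))]
clock 6.0 TCP [ 0.5429 -0.0352  0.0652] F [-2.79  0.25 -3.01] Fbx -2.78 Fby -0.3
centre blade mm [ -9.8 -97.4]
pred contact y -100.0 push mm 3.9
```

Contact is confirmed: the camera shows the blade pushed in 4.4 mm, and the model says 3.9. I'll correct that 0.5 mm and work out the path rows.

```bash
sed -i 's/\[-.0005,-.0005,0\]/[0,-.0005,0]/; s/^print("y, shift.*/print("blade shift mm",np.median([o[1:] for o in out]).round(1))/' look.py
cat > gen.py <<'E'
from path import *
y=np.linspace(-.1,.1003,4000)
C=np.array([centre(t,.009) for t in np.clip(y,-.1,.1)])-[0,-.0005]
s=np.r_[0,np.cumsum(np.hypot(*np.diff(C,axis=0).T))]
n=int(np.ceil(s[-1]/.003));q=np.linspace(0,s[-1],n+1)
T=np.c_[np.interp(q,s,C[:,0]),np.interp(q,s,C[:,1])];yc=np.interp(q,s,y)
c=np.array([.543,-.0348]);start=T[0]
pts=np.vstack([c+(start-c)*k for k in(.33,.67,1)]+[T[1:]]);yl=np.r_[-.1,-.1,-.1,yc[1:]]
for i in range(0,len(pts),8):
    print(i//8,"y->",(yl[i:i+8][-1]*1e3).round(1),[(round((a-c[0])*1e3,1),round((b-c[1])*1e3,1)) for a,b in pts[i:i+8]])
    c=c+np.round(pts[min(i+7,len(pts)-1)]-c,4)
E
python3 gen.py
```

```text
0 y-> -86.1 [(np.float64(1.6), np.float64(-0.1)), (np.float64(3.2), np.float64(-0.2)), (np.float64(4.8), np.float64(-0.3)), (np.float64(6.2), np.float64(2.3)), (np.float64(7.6), np.float64(5.0)), (np.float64(9.0), np.float64(7.6)), (np.float64(10.4), np.float64(10.3)), (np.float64(11.8), np.float64(12.9))]
1 y-> -61.6 [(np.float64(1.4), np.float64(2.6)), (np.float64(2.8), np.float64(5.2)), (np.float64(4.2), np.float64(7.9)), (np.float64(5.5), np.float64(10.5)), (np.float64(6.8), np.float64(13.2)), (np.float64(8.1), np.float64(15.9)), (np.float64(9.3), np.float64(18.6)), (np.float64(10.5), np.float64(21.4))]
2 y-> -32.3 [(np.float64(1.1), np.float64(2.8)), (np.float64(2.0), np.float64(5.6)), (np.float64(2.9), np.float64(8.4)), (np.float64(3.6), np.float64(11.3)), (np.float64(4.1), np.float64(14.3)), (np.float64(4.5), np.float64(17.2)), (np.float64(4.7), np.float64(20.2)), (np.float64(4.7), np.float64(23.2))]
3 y-> -7.0 [(np.float64(-0.2), np.float64(3.0)), (np.float64(-0.5), np.float64(5.9)), (np.float64(-0.9), np.float64(8.9)), (np.float64(-1.3), np.float64(11.8)), (np.float64(-1.9),
[... 1248 characters left out ...]
64(13.6)), (np.float64(7.4), np.float64(16.2)), (np.float64(9.0), np.float64(18.7)), (np.float64(10.7), np.float64(21.1))]
8 y-> 87.8 [(np.float64(1.9), np.float64(2.4)), (np.float64(3.8), np.float64(4.6)), (np.float64(5.8), np.float64(6.8)), (np.float64(7.9), np.float64(8.9)), (np.float64(10.1), np.float64(10.9)), (np.float64(12.4), np.float64(12.9)), (np.float64(14.7), np.float64(14.8)), (np.float64(17.1), np.float64(16.6))]
9 y-> 100.3 [(np.float64(2.4), np.float64(1.7)), (np.float64(4.9), np.float64(3.3)), (np.float64(7.4), np.float64(4.9)), (np.float64(10.0), np.float64(6.4)), (np.float64(12.6), np.float64(7.9)), (np.float64(15.2), np.float64(9.3)), (np.float64(17.9), np.float64(10.6))]
```

```bash
python3 -m pendant '[{"travel":[0.0016,-0.0001,0],"angular":[0,0,0],"jaw":10},{"travel":[0.0032,-0.0002,0],"angular":[0,0,0],"jaw":10},{"travel":[0.0048,-0.0003,0],"angular":[0,0,0],"jaw":10},{"travel":[0.0062,0.0023,0],"angular":[0,0,0],"jaw":10},{"travel":[0.0076,0.005,0],"angular":[0,0,0],"jaw":10},{"travel":[0.009,0.0076,0],"angular":[0,0,0],"jaw":10},{"travel":[0.0104,0.0103,0],"angular":[0,0,0],"jaw":10},{"travel":[0.0118,0.0129,0],"angular":[0,0,0],"jaw":10}]'
python3 look.py
```

```text
clock: 7.0
position: [0.555, -0.0221, 0.0653]
ee_rot: [0.772, 0.636, 0.0, -0.0]
wrist_force: [-3.1, 0.2, -2.9]
finger_gap: 0.0247
finger_force: 59.3
blade shift mm 9.2
clock 7.1 TCP [ 0.5552 -0.0216  0.0653] F [-2.91  1.28 -3.74] Fbx -3.11 Fby 0.7
centre blade mm [  0.2 -81.6]
pred contact y -85.7 push mm 9.3
```

Right on target: 9.2 mm measured. Continuing.

```bash
python3 -m pendant '[{"travel":[0.0014,0.0026,0],"angular":[0,0,0],"jaw":10},{"travel":[0.0028,0.0052,0],"angular":[0,0,0],"jaw":10},{"travel":[0.0042,0.0079,0],"angular":[0,0,0],"jaw":10},{"travel":[0.0055,0.0105,0],"angular":[0,0,0],"jaw":10},{"travel":[0.0068,0.0132,0],"angular":[0,0,0],"jaw":10},{"travel":[0.0081,0.0159,0],"angular":[0,0,0],"jaw":10},{"travel":[0.0093,0.0186,0],"angular":[0,0,0],"jaw":10},{"travel":[0.0105,0.0214,0],"angular":[0,0,0],"jaw":10}]'
python3 look.py
python3 -m pendant '[{"travel":[0.0011,0.0028,0],"angular":[0,0,0],"jaw":10},{"travel":[0.002,0.0056,0],"angular":[0,0,0],"jaw":10},{"travel":[0.0029,0.0084,0],"angular":[0,0,0],"jaw":10},{"travel":[0.0036,0.0113,0],"angular":[0,0,0],"jaw":10},{"travel":[0.0041,0.0143,0],"angular":[0,0,0],"jaw":10},{"travel":[0.0045,0.0172,0],"angular":[0,0,0],"jaw":10},{"travel":[0.0047,0.0202,0],"angular":[0,0,0],"jaw":10},{"travel":[0.0047,0.0232,0],"angular":[0,0,0],"jaw":10}]'
python3 look.py
```

```text
clock: 8.1
position: [0.5654, -0.0008, 0.0652]
ee_rot: [0.772, 0.636, -0.0, -0.0]
wrist_force: [-4.6, -1.4, -3.6]
finger_gap: 0.0249
finger_force: 59.3
blade shift mm 14.6
clock 8.2 TCP [ 5.655e-01 -3.000e-04  6.530e-02] F [-4.14 -0.07 -3.32] Fbx -4.05 Fby -0.87
centre blade mm [  6.2 -58.7]
pred contact y -61.3 push mm 9.2
clock: 9.2
position: [0.5701, 0.0225, 0.0653]
ee_rot: [0.772, 0.636, 0.0, -0.0]
wrist_force: [-4.1, -1.6, -3.1]
finger_gap: 0.0249
finger_force: 59.4
blade shift mm 14.6
clock 9.3 TCP [0.5702 0.0229 0.0653] F [-4.45  0.32 -2.93] Fbx -4.43 Fby -0.54
centre blade mm [  6.3 -35.1]
pred contact y -31.9 push mm 9.2
```

```bash
ls pics; cp pics/look9.3.png pics/v93.png
python3 - <<'E'
import cv2
cv2.imwrite("pics/cmp.png",cv2.hconcat([cv2.resize(cv2.imread(f"pics/look{t}.png"),(400,400)) for t in("7.1","9.3")]))
E
```

```text
look6.0.png
look7.1.png
look8.2.png
look9.3.png
m_scene.png
m_top.png
scene0.png
scene1.png
top0.png
top1.png
top2.png
```

View pics/cmp.png

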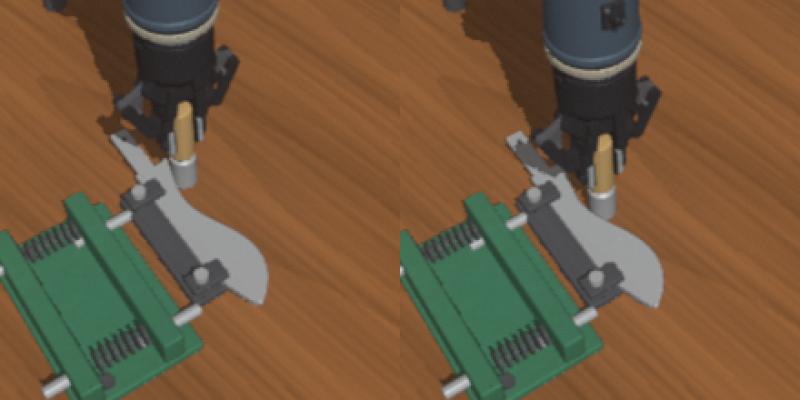

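```bash
cat > foot.py <<'E'
from path import *;from bench import manip
c=manip.read_camera("scene");s=manip.observe();t=s["position"]
P=cloud(c);hsv=cv2.cvtColor(c["color"],cv2.COLOR_RGB2HSV).astype(int)
near=(c["range_z"]>0)&(np.hypot(P[...,0]-t[0],P[...,1]-t[1])<.03)
wood=near&(hsv[...,0]<25)&(hsv[...,1]>60)&(P[...,2]>.055)&(P[...,2]<.115)
steel=near&(hsv[...,1]<60)&(hsv[...,2]>70)&(P[...,2]>.027)&(P[...,2]<.041)
for n,m,r0 in(("handle",wood,.013),("foot",steel,.014)):
    q=P[m]; 
    if len(q)<8: print(n,len(q));continue
    r=lambda k:np.hypot(*(q[:,:2]-k).T)-r0
    k=least_squares(r,t[:2],loss="soft_l1",f_scale=.001).x
    print(n,len(q),"z",q[:,2].mean().round(3),"ctr-TCP blade mm",((to_b(k[None],p)-to_b(t[None],p))*1e3).round(1),"rms",(r(k).std()*1e3).round(2))
hsv0=hsv; m=((hsv[...,1]<60)&(hsv[...,2]>95)&(abs(P[...,2]-.023)<.004)&(c["range_z"]>0)).astype(np.uint8)
z=np.zeros_like(m);z[255:385,225:345]=m[255:385,225:345]
b=to_b(ray(c,np.argwhere(z>0)[:,::-1],.024),p)
for y in range(-150,90,15):
    u=b[abs(b[:,1]-y/1e3)<.004,0]
    if len(u):print(y,(u.min()*1e3).round(1),(u.max()*1e3).round(1),"f",(f(y/1e3)*1e3).round(1) if y>=-100 else "")
print(s["clock"],s["position"],s["wrist_force"],s["ee_rot"])
E
python3 foot.py
```

```text
handle 265 z 0.086 ctr-TCP blade mm [[-1.7 -0.9]] rms 3.94
foot 60 z 0.034 ctr-TCP blade mm [[-1.2 -1. ]] rms 1.73
-150 30.6 50.3 f 
-120 47.8 49.4 f 
-105 40.2 50.2 f 
-90 23.4 54.1 f 2.9
-75 23.2 37.1 f 7.5
-60 24.9 101.5 f 11.0
-45 27.1 53.9 f 12.3
-30 13.9 53.9 f 10.2
-15 17.7 54.6 f 5.0
0 11.8 53.7 f -2.0
15 5.9 54.0 f -9.0
30 0.1 54.0 f -14.2
45 -1.8 35.8 f -16.4
60 -0.3 48.0 f -15.0
75 3.8 101.9 f -9.2
9.35 [0.57021397 0.02284963 0.06533614] [-4.58261455  0.69033853 -3.51252176] [ 7.71922714e-01  6.35716324e-01  2.57294573e-04 -1.13983134e-04]
```

Run:
```python
from path import *;from bench import manip
for i in range(3):
    c=manip.read_camera("scene");s=manip.observe();print(s["wrist_force"].round(2),s["wrist_torque"].round(3))
P=cloud(c);t=s["position"]
# depth: what lies within 40 mm of tool axis, in blade frame relative to TCP, z 40..75mm and blade edge near contact
b=to_b(P.reshape(-1,3),p)*1e3;z=P.reshape(-1,3)[:,2]*1e3;ok=c["range_z"].ravel()>0
for y in range(-80,-10,6):
    m=ok&(abs(b[:,1]-y)<2.5)&(z>12)&(z<110)&(b[:,0]>-20)&(b[:,0]<60)
    o=np.argsort(b[m,0]);print(y,[(int(a),int(h)) for a,h in zip(b[m,0][o],z[m][o])][::max(1,m.sum()//14)])
cv2.imwrite("pics/z.png",cv2.resize(c["color"][255:355,215:345][...,::-1],None,fx=6,fy=6,interpolation=cv2.INTER_CUBIC))
```

```text
[-4.26  1.32 -3.88] [0.2   1.164 0.034]
[-4.81  1.   -3.07] [ 0.276  1.188 -0.031]
[-4.12  0.71 -4.16] [ 0.269  1.154 -0.036]
-80 [(19, 22), (21, 23), (21, 21), (22, 24), (25, 25), (27, 24), (27, 22), (29, 25), (29, 22), (30, 24), (31, 23), (32, 24), (35, 26), (35, 23), (39, 29), (42, 34), (43, 29), (44, 28), (44, 32), (45, 30), (46, 30), (49, 32), (50, 30), (51, 31), (53, 31), (54, 28)]
-74 [(21, 22), (24, 22), (26, 21), (28, 22), (31, 26), (32, 25), (36, 26), (39, 31), (42, 32), (46, 30), (48, 31), (50, 34), (53, 30), (55, 30), (59, 39)]
-68 [(23, 23), (26, 24), (27, 23), (28, 24), (31, 24), (33, 24), (35, 26), (36, 23), (40, 29), (43, 31), (43, 29), (45, 29), (47, 30), (49, 29), (51, 31), (54, 30), (55, 30), (58, 31), (59, 36)]
-62 [(24, 21), (27, 22), (30, 19), (34, 22), (39, 25), (41, 29), (43, 30), (45, 30), (47, 23), (49, 32), (51, 33), (53, 28), (55, 31), (56, 17), (57, 15), (59, 16)]
-56 [(27, 21), (29, 25), (29, 22), (31, 24), (33, 22), (35, 23), (36, 22), (39, 26), (41, 22), (44, 24), (46, 21), (48, 32), (49, 24), (51, 23), (51, 21), (52, 24), (53, 17), (54, 17), (55, 16),
[... 477 characters left out ...]
 (56, 16), (59, 18)]
-32 [(-17, 87), (-7, 84), (15, 44), (16, 29), (17, 42), (18, 36), (18, 14), (25, 24), (30, 23), (31, 88), (32, 22), (36, 19), (41, 19), (47, 22), (51, 26), (53, 16), (59, 16)]
-26 [(-19, 85), (-11, 89), (-6, 74), (-2, 107), (0, 102), (5, 66), (9, 54), (12, 76), (13, 97), (15, 53), (18, 90), (24, 97), (28, 23), (35, 22), (52, 21)]
-20 [(-19, 108), (0, 36), (2, 28), (3, 73), (4, 28), (6, 106), (8, 107), (9, 68), (12, 43), (24, 105), (29, 24), (33, 22), (39, 24), (45, 25), (52, 25), (57, 18)]
-14 [(19, 24), (23, 23), (26, 20), (26, 24), (29, 24), (31, 21), (35, 21), (39, 24), (42, 22), (45, 22), (46, 20), (49, 24), (50, 25), (52, 22), (54, 14), (56, 19), (57, 15), (59, 16)]
```

View pics/z.png

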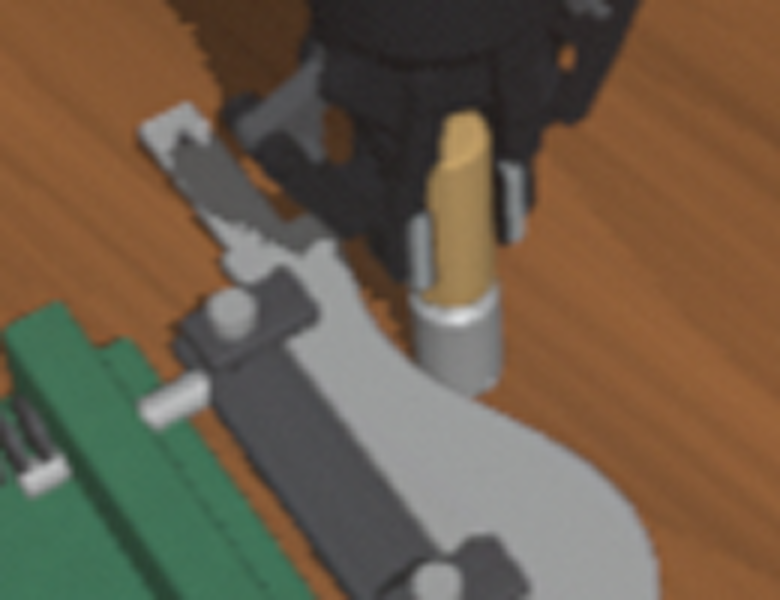

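The close-up shows the foot beside the edge at about (460,390), with no part of the gripper touching anything. Even so, the blade is pushed about 14 mm, and the force of about 4.4 N agrees with that, so the physical contact in this hollow lies about 5 mm proud of the visible curve. I'll ease off about 4.5 mm while moving on and check again.

```bash
python3 -m pendant '[{"travel":[-0.0014,0.0032,0],"angular":[0,0,0],"jaw":10},{"travel":[-0.0029,0.0064,0],"angular":[0,0,0],"jaw":10},{"travel":[-0.0044,0.0096,0],"angular":[0,0,0],"jaw":10},{"travel":[-0.0057,0.0127,0],"angular":[0,0,0],"jaw":10}]'
python3 look.py
```

```text
clock: 10.0
position: [0.5646, 0.0353, 0.0654]
ee_rot: [0.772, 0.636, 0.0, 0.0]
wrist_force: [-2.7, -0.6, -3.8]
finger_gap: 0.0251
finger_force: 59.3
blade shift mm 6.9
clock 10.1 TCP [0.5645 0.0357 0.0654] F [-3.1  -0.16 -2.38] Fbx -3.01 Fby -0.76
centre blade mm [ -1.8 -23.5]
pred contact y -18.4 push mm 4.9
```

```bash
cat > gen2.py <<'E'
import sys;from path import *
cx,cy,y0,d0,y1,d1,nr=map(float,sys.argv[1:8])   # ramp push d0->d1 over y0..y1, mm
y=np.linspace(y0/1e3,.1,4000)
D=np.interp(y*1e3,[y0,y1],[d0,d1])/1e3
C=np.array([centre(t,d) for t,d in zip(y,D)])-[0,-.0005]
s=np.r_[0,np.cumsum(np.hypot(*np.diff(C,axis=0).T))];q=np.arange(1,nr+1)*.003;q=q[q<s[-1]+.003]
c=np.array([cx,cy])
for i in range(0,len(q),8):
    k=q[i:i+8];T=np.c_[np.interp(k,s,C[:,0]),np.interp(k,s,C[:,1])]
    print("y->",(np.interp(k[-1],s,y)*1e3).round(1),((T-c)*1e3).round(1).tolist());c=c+np.round(T[-1]-c,4)
    print("  cmd",c.round(4))
E
python3 gen2.py .5643 .0354 -18.4 4.9 -4 8.3 96
```

```text
y-> 5.2 [[0.4, 3.3], [0.4, 6.3], [0.4, 9.3], [0.3, 12.3], [-0.1, 15.3], [-0.8, 18.2], [-1.6, 21.1], [-2.3, 24.0]]
  cmd [0.562  0.0594]
y-> 25.5 [[-0.8, 2.9], [-1.5, 5.8], [-2.2, 8.7], [-2.8, 11.7], [-3.4, 14.6], [-3.9, 17.6], [-4.3, 20.5], [-4.7, 23.5]]
  cmd [0.5573 0.0829]
y-> 45.4 [[-0.3, 3.0], [-0.5, 6.0], [-0.6, 9.0], [-0.6, 12.0], [-0.5, 15.0], [-0.3, 18.0], [0.0, 21.0], [0.5, 23.9]]
  cmd [0.5578 0.1068]
y-> 64.4 [[0.5, 3.0], [1.2, 5.9], [2.0, 8.8], [2.9, 11.7], [3.9, 14.5], [5.0, 17.3], [6.3, 20.0], [7.7, 22.6]]
  cmd [0.5655 0.1294]
y-> 81.5 [[1.5, 2.6], [3.1, 5.2], [4.8, 7.6], [6.6, 10.0], [8.6, 12.3], [10.6, 14.5], [12.7, 16.7], [14.8, 18.7]]
  cmd [0.5803 0.1481]
y-> 96.3 [[2.3, 2.0], [4.6, 3.9], [7.0, 5.8], [9.4, 7.5], [11.9, 9.2], [14.5, 10.8], [17.0, 12.3], [19.6, 13.8]]
  cmd [0.5999 0.1619]
y-> 100.0 [[2.7, 1.4], [5.4, 2.8], [5.9, 3.0]]
  cmd [0.6058 0.1649]
```

```bash
python3 -m pendant '[{"travel":[0.0004,0.0033,0],"angular":[0,0,0],"jaw":10},{"travel":[0.0004,0.0063,0],"angular":[0,0,0],"jaw":10},{"travel":[0.0004,0.0093,0],"angular":[0,0,0],"jaw":10},{"travel":[0.0003,0.0123,0],"angular":[0,0,0],"jaw":10}]'
python3 look.py
```

```text
clock: 10.6
position: [0.5644, 0.047, 0.0651]
ee_rot: [0.772, 0.635, -0.0, -0.0]
wrist_force: [-3.7, -3.6, -3.6]
finger_gap: 0.0242
finger_force: 59.4
blade shift mm 8.2
clock 10.7 TCP [0.5645 0.0477 0.0652] F [-3.5  -2.18 -3.47] Fbx -3.01 Fby -2.82
centre blade mm [ -4.1 -11.8]
pred contact y -5.8 push mm 7.8
```

```bash
python3 -m pendant '[{"travel":[-0.0004,0.003,0],"angular":[0,0,0],"jaw":10},{"travel":[-0.0011,0.0059,0],"angular":[0,0,0],"jaw":10},{"travel":[-0.0019,0.0088,0],"angular":[0,0,0],"jaw":10},{"travel":[-0.0026,0.0117,0],"angular":[0,0,0],"jaw":10},{"travel":[-0.0034,0.0146,0],"angular":[0,0,0],"jaw":10},{"travel":[-0.0041,0.0175,0],"angular":[0,0,0],"jaw":10}]'
python3 look.py
```

```text
clock: 11.45
position: [0.5604, 0.0646, 0.0652]
ee_rot: [0.772, 0.635, -0.0, 0.0]
wrist_force: [-4.0, -3.4, -4.1]
finger_gap: 0.025
finger_force: 59.4
blade shift mm 8.6
clock 11.55 TCP [0.5604 0.0652 0.0652] F [-3.24 -1.6  -4.4 ] Fbx -2.87 Fby -2.2
centre blade mm [-11.5   4.6]
pred contact y 10.4 push mm 8.1
```

```bash
python3 -m pendant '[{"travel":[-0.0007,0.0029,0],"angular":[0,0,0],"jaw":10},{"travel":[-0.0013,0.0059,0],"angular":[0,0,0],"jaw":10},{"travel":[-0.0019,0.0088,0],"angular":[0,0,0],"jaw":10},{"travel":[-0.0024,0.0118,0],"angular":[0,0,0],"jaw":10},{"travel":[-0.0028,0.0147,0],"angular":[0,0,0],"jaw":10},{"travel":[-0.0032,0.0177,0],"angular":[0,0,0],"jaw":10}]'
python3 look.py
```

```text
clock: 12.3
position: [0.5574, 0.0829, 0.0653]
ee_rot: [0.772, 0.636, 0.0, -0.0]
wrist_force: [-4.8, -2.2, -3.5]
finger_gap: 0.0249
finger_force: 59.4
blade shift mm 9.0
clock 12.4 TCP [0.5574 0.0835 0.0653] F [-3.37 -0.72 -3.73] Fbx -3.17 Fby -1.36
centre blade mm [-17.9  22. ]
pred contact y 26.1 push mm 8.5
```

```bash
python3 -m pendant '[{"travel":[-0.0003,0.003,0],"angular":[0,0,0],"jaw":10},{"travel":[-0.0005,0.006,0],"angular":[0,0,0],"jaw":10},{"travel":[-0.0006,0.009,0],"angular":[0,0,0],"jaw":10},{"travel":[-0.0006,0.012,0],"angular":[0,0,0],"jaw":10},{"travel":[-0.0005,0.015,0],"angular":[0,0,0],"jaw":10},{"travel":[-0.0003,0.018,0],"angular":[0,0,0],"jaw":10},{"travel":[0,0.021,0],"angular":[0,0,0],"jaw":10},{"travel":[0.0005,0.0239,0],"angular":[0,0,0],"jaw":10}]'
python3 look.py
```

```text
clock: 13.4
position: [0.558, 0.1068, 0.0653]
ee_rot: [0.772, 0.636, 0.0, -0.0]
wrist_force: [-3.9, -0.8, -2.5]
finger_gap: 0.0243
finger_force: 59.4
blade shift mm 9.0
clock 13.5 TCP [0.5581 0.1073 0.0653] F [-3.06  0.36 -3.3 ] Fbx -3.07 Fby -0.24
centre blade mm [-21.8  45.4]
pred contact y 45.699999999999996 push mm 8.5
```

```bash
python3 -m pendant '[{"travel":[0.0005,0.003,0],"angular":[0,0,0],"jaw":10},{"travel":[0.0012,0.0059,0],"angular":[0,0,0],"jaw":10},{"travel":[0.002,0.0088,0],"angular":[0,0,0],"jaw":10},{"travel":[0.0029,0.0117,0],"angular":[0,0,0],"jaw":10},{"travel":[0.0039,0.0145,0],"angular":[0,0,0],"jaw":10},{"travel":[0.005,0.0173,0],"angular":[0,0,0],"jaw":10},{"travel":[0.0063,0.02,0],"angular":[0,0,0],"jaw":10},{"travel":[0.0077,0.0226,0],"angular":[0,0,0],"jaw":10}]'
python3 look.py
```

```text
clock: 14.5
position: [0.5658, 0.1294, 0.0653]
ee_rot: [0.772, 0.636, 0.0, -0.0]
wrist_force: [-3.5, 0.0, -3.8]
finger_gap: 0.0248
finger_force: 59.4
blade shift mm 8.8
clock 14.6 TCP [0.5659 0.1298 0.0653] F [-3.27  2.33 -3.53] Fbx -3.66 Fby 1.66
centre blade mm [-18.5  69. ]
pred contact y 64.69999999999999 push mm 8.5
```

```bash
python3 -m pendant '[{"travel":[0.0015,0.0026,0],"angular":[0,0,0],"jaw":10},{"travel":[0.0031,0.0052,0],"angular":[0,0,0],"jaw":10},{"travel":[0.0048,0.0076,0],"angular":[0,0,0],"jaw":10},{"travel":[0.0066,0.01,0],"angular":[0,0,0],"jaw":10},{"travel":[0.0086,0.0123,0],"angular":[0,0,0],"jaw":10},{"travel":[0.0106,0.0145,0],"angular":[0,0,0],"jaw":10},{"travel":[0.0127,0.0167,0],"angular":[0,0,0],"jaw":10},{"travel":[0.0148,0.0187,0],"angular":[0,0,0],"jaw":10}]'
python3 look.py
```

```text
clock: 15.6
position: [0.5807, 0.1481, 0.0653]
ee_rot: [0.772, 0.636, 0.0, -0.0]
wrist_force: [-3.3, 1.2, -3.0]
finger_gap: 0.0245
finger_force: 59.4
blade shift mm 8.6
clock 15.7 TCP [0.5809 0.1484 0.0654] F [-2.46  2.05 -3.68] Fbx -2.81 Fby 1.54
centre blade mm [-7.4 90.2]
pred contact y 81.8 push mm 8.5
```

```bash
python3 -m pendant '[{"travel":[0.0023,0.002,0],"angular":[0,0,0],"jaw":10},{"travel":[0.0046,0.0039,0],"angular":[0,0,0],"jaw":10},{"travel":[0.007,0.0058,0],"angular":[0,0,0],"jaw":10},{"travel":[0.0094,0.0075,0],"angular":[0,0,0],"jaw":10}]'
python3 look.py
```

```text
clock: 16.2
position: [0.59, 0.1554, 0.0653]
ee_rot: [0.772, 0.636, 0.0, -0.0]
wrist_force: [-3.0, 1.3, -3.1]
finger_gap: 0.025
finger_force: 59.4
blade shift mm 8.8
clock 16.3 TCP [0.5903 0.1557 0.0653] F [-2.78  2.57 -3.57] Fbx -3.22 Fby 1.98
centre blade mm [ 0.4 99.1]
pred contact y 89.39999999999999 push mm 8.6
```

```bash
python3 -m pendant '[{"travel":[0.0025,0.0017,0],"angular":[0,0,0],"jaw":10},{"travel":[0.0051,0.0033,0],"angular":[0,0,0],"jaw":10},{"travel":[0.0076,0.0048,0],"angular":[0,0,0],"jaw":10},{"travel":[0.0102,0.0063,0],"angular":[0,0,0],"jaw":10},{"travel":[0.0129,0.0077,0],"angular":[0,0,0],"jaw":10},{"travel":[0.0156,0.0091,0],"angular":[0,0,0],"jaw":10},{"travel":[0.0172,0.0099,0],"angular":[0,0,0],"jaw":10}]'
python3 look.py
```

```text
clock: 17.18
position: [0.6074, 0.1655, 0.0654]
ee_rot: [0.772, 0.636, 0.0, -0.0]
wrist_force: [-2.9, 2.4, -3.0]
finger_gap: 0.0244
finger_force: 59.3
blade shift mm 7.0
clock 17.275 TCP [0.6075 0.1657 0.0654] F [-1.92  3.21 -2.96] Fbx -2.5 Fby 2.78
centre blade mm [ 15.4 112.2]
pred contact y 100.0 push mm 8.2
```

The point has been reached and the push stayed near 9 mm. Now I back off and place the stylus on open bench.

```bash
python3 -m pendant '[{"travel":[-0.004,0.003,0],"angular":[0,0,0],"jaw":10},{"travel":[-0.015,0.007,0],"angular":[0,0,0],"jaw":10},{"travel":[-0.035,0.007,0],"angular":[0,0,0],"jaw":10},{"travel":[-0.06,0.004,0],"angular":[0,0,0],"jaw":10},{"travel":[-0.08,0,0],"angular":[0,0,0],"jaw":10},{"travel":[-0.098,-0.004,0],"angular":[0,0,0],"jaw":10},{"travel":[-0.107,-0.0055,0],"angular":[0,0,0],"jaw":10},{"travel":[-0.107,-0.0055,0],"angular":[0,0,0],"jaw":10}]'
python3 -m pendant '[{"travel":[0,0,0],"angular":[0,0,0],"jaw":10},{"travel":[0,0,0],"angular":[0,0,0],"jaw":10},{"travel":[0,0,-0.001],"angular":[0,0,0],"jaw":10},{"travel":[0,0,-0.002],"angular":[0,0,0],"jaw":10},{"travel":[0,0,-0.003],"angular":[0,0,0],"jaw":10},{"travel":[0,0,-0.0035],"angular":[0,0,0],"jaw":10},{"travel":[0,0,-0.0035],"angular":[0,0,0],"jaw":10}]'
python3 look.py; python3 foot.py | head -2
```

```text
clock: 18.27
position: [0.4998, 0.1595, 0.0655]
ee_rot: [0.772, 0.636, 0.0, 0.0]
wrist_force: [-0.1, -0.1, -3.1]
finger_gap: 0.0249
finger_force: 59.4
clock: 19.15
position: [0.5001, 0.1597, 0.0623]
ee_rot: [0.772, 0.636, 0.0, 0.0]
wrist_force: [-1.8, -0.3, 5.1]
finger_gap: 0.0244
finger_force: 60.5
blade shift mm 0.0
clock 19.25 TCP [0.5001 0.1596 0.0623] F [-2.06 -0.52  5.45] Fbx -1.92 Fby -0.91
centre blade mm [-88.9  85.6]
pred contact y 78.0 push mm -69.8
handle 240 z 0.088 ctr-TCP blade mm [[-1.6 -1. ]] rms 4.16
foot 85 z 0.035 ctr-TCP blade mm [[-1.4 -1.7]] rms 1.42
```

```bash
python3 -m pendant '[{"travel":[0,0,0.0003],"angular":[0,0,0],"jaw":40},{"travel":[0,0,0.0003],"angular":[0,0,0],"jaw":65},{"travel":[0,0,0.0003],"angular":[0,0,0],"jaw":65},{"travel":[0,0,0.0003],"angular":[0,0,0],"jaw":65},{"travel":[0,0,0.02],"angular":[0,0,0],"jaw":65},{"travel":[0,0,0.06],"angular":[0,0,0],"jaw":65},{"travel":[0,0,0.11],"angular":[0,0,0],"jaw":65},{"travel":[0,0,0.15],"angular":[0,0,0],"jaw":65}]'
python3 -m pendant '[{"travel":[-0.02,-0.03,0],"angular":[0,0,0],"jaw":65},{"travel":[-0.03,-0.07,0],"angular":[0,0,0],"jaw":65},{"travel":[-0.03,-0.11,0],"angular":[0,0,0],"jaw":65},{"travel":[-0.03,-0.15,0],"angular":[0,0,0],"jaw":65},{"travel":[-0.03,-0.18,0],"angular":[0,0,0],"jaw":65},{"travel":[-0.03,-0.2,0],"angular":[0,0,0],"jaw":65},{"travel":[-0.03,-0.2,0],"angular":[0,0,0],"jaw":65},{"travel":[-0.03,-0.2,0],"angular":[0,0,0],"jaw":65}]'
python3 - <<'E'
from h import *;from bench import manip
c=manip.read_camera("scene");cv2.imwrite("pics/end.png",c["color"][...,::-1]);P=cloud(c);ok=c["range_z"]>0
for n,x,y,h in(("sty",.5,.159,.116),("drift",.482,-.3435,.075)):
    t=P[ok&(np.hypot(P[...,0]-x,P[...,1]-y)<.04)&(abs(P[...,2]-h)<.006)];print(n,len(t),t.mean(0).round(4))
E
```

```text
clock: 20.3
position: [0.5001, 0.1597, 0.2137]
ee_rot: [0.772, 0.636, 0.0, 0.0]
wrist_force: [0.3, 0.4, 0.3]
finger_gap: 0.0554
finger_force: 0.0
clock: 21.3
position: [0.47, -0.0395, 0.2118]
ee_rot: [0.772, 0.636, 0.0, -0.0]
wrist_force: [-0.4, 0.2, -0.9]
finger_gap: 0.0552
finger_force: 0.0
sty 158 [0.5004 0.16   0.1147]
drift 112 [ 0.4829 -0.342   0.0741]
```

View pics/end.png

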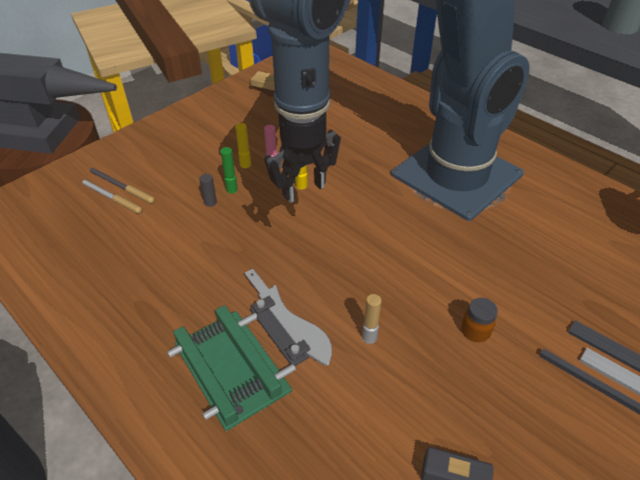

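The stylus stands upright at (371,320), clear of the blade. The blade has sprung back and the drift at (208,190) has not moved.

```bash
python3 -c "
from bench import manip
print(manip.close_job())"
```

```text
the job is handed in; nothing more can be done
None
```

I ran the stylus along the edge from heel to point in one pass and handed the job in at about 21 s: the stylus stands upright clear of the blade and the drift was not moved. The push was 7 to 9 mm where I measured it, except about 14.6 mm in the first hollow, where the foot met resistance about 5 mm proud of the visible edge and seemed not to touch it; I did not find out why.

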